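# Load the tag carton past the one-way gate

### The job

Set the small printed tag carton down in the wide loading end of the metal feed lane, long side along the lane, and slide it along the lane floor through the sprung orange one-way flap until it sits against the black end stop with the stop's red pin pushed right in and the flap has sprung shut behind it. Somebody clamps the end stop in a different place each day, so feel for it and push gently; touch the lane, flap and pin only with the carton, not with the gripper. Leave the carton standing there, let go of it, and do not disturb the ink bottle, the label roll or the weight beside the lane.

Things in the scene. Friction and masses are not known exactly. Their poses are not given: they have to be found in the camera images.
- lane: Fixed aluminium feed lane, base plate 110 (x) x 320 (y) x 12 mm. Origin at the centre of its underside, z up. The carton travels towards lane +y along x = 0, on the plate's top (z = 12 mm), the lane floor. Steel side walls 15 mm high over the floor (tops at z = 27 mm), 43 mm apart from lane y = -62 to 75 mm. A black end stop crosses the lane beyond.
- bay (a point): Middle of the loading bay, on the lane floor and centre line, at lane y = -105 mm; axes as the lane's. Bay walls run from y = -155 to -62 mm and flare from 43 mm apart at y = -62 to 62 mm apart at y = -155.
- gate (a point): Point on the lane floor on the centre line under the closed flap (lane y = -45 mm); axes as the lane's. The orange flap (30 mm wide, 3 mm thick, top 14 mm over the floor) has an upright hinge at the +x wall and reaches across the lane.
- stop_near (a point): Floor point on the centre line at lane y = 81 mm: nearest place of the end stop's face. Today's face lies 0 to 35 mm further along +y: clamped firmly, not measured. The face is a sprung rubber buffer, 40 x 40 mm, that yields 5 mm at 2 N per mm, then is rigid. Stop 44 mm wide, 46 mm high, feet 90 mm wide. A red pin, 11 mm thick, 27 mm over the floor, stands 8 mm out of the face towards -y.
- flap (a joint): Angle of the orange flap, rad: 0 = shut, grows to 1.5 as it is pushed open towards lane +y, folding into a pocket in the +x wall. A spring (about 0.7 N at the tip when shut, 2.2 N when open) shuts it; it cannot swing towards -y past 0. It presses on the carton's side as that passes and springs shut once the carton's rear is 32 mm past the gate.
- pin (a joint): How far the red pin of the end stop is pushed in, m: 0 = standing out, 0.008 = tip flush with the stop's face. It slides with about 2.5 N of friction, has no spring and stays where pushed; once it is flush the carton meets the sprung buffer; it goes in 13.5 mm at most.
- carton_mid (a point): Centre (half-way up) of the small white and orange printed tag carton, 39 (x) x 86 (y) x 57 mm (z), about 0.2 kg, loose, standing upright on the table at the start, z up. Stands on its 39 x 86 side throughout; grasp it across its 39 mm width, high enough to keep the fingertips above the lane walls. The solid part is 54 mm high, the rest is flap edge.
- ink_bottle: Bystander: small brown dropper bottle with black cap, 33 mm across, 102 mm high, loose; origin at its underside.
- label_roll: Bystander: white roll of labels lying flat, 70 mm across, 40 mm high, loose; origin at its underside.
- weight: Bystander: cream-coloured check weight with knob, 38 mm across, 50 mm high, loose; origin at its underside.
- carton: The same tag carton; origin at the centre of its underside, axes as for its centre point.
Mind the look-alikes: they are no part of the job. What is shaped like the carton but blue is not meant.

How it is judged (in metres and radians):
On the way, in this order (a step that is already met when the one before it is completed fails the run):
1. the carton stands in the loading bay, before the shut flap (x of carton_mid in the frame of lane between -0.012 and 0.012 m and z of carton_mid in the frame of lane between 0.036 and 0.045 m and y of carton_mid in the frame of lane between -0.16 and -0.083 m and value of joint flap below 0.15 rad), for 0.1 s.
2. the carton, on the lane floor, pushes the flap open (x of carton_mid in the frame of lane between -0.012 and 0.012 m and z of carton_mid in the frame of lane between 0.036 and 0.045 m and y of carton_mid in the frame of lane between -0.09 and 0.03 m and value of joint flap above 0.9 rad), for 0.1 s.
3. the carton is against the end stop, the pin in, the flap shut behind it (y of carton_mid in the frame of lane between 0.025 and 0.085 m and x of carton_mid in the frame of lane between -0.006 and 0.006 m and z of carton_mid in the frame of lane between 0.036 and 0.045 m and angle between the y axis of carton_mid and the y axis of lane, either way round below 0.08 rad and value of joint flap below 0.08 rad and value of joint pin above 0.0065 m), for 0.2 s.
At the end, for the whole second after the job is handed in: The carton stands upright (tilt under 0.08 rad) and still on the lane floor, within 6 mm of the centre line and 0.08 rad of the lane's direction, beyond the flap; the flap is shut (under 0.08 rad); the red pin is pushed in by more than 6.5 of its 8 mm; the carton is let go (all of step 3 and angle between carton_mid's own z axis and vertical below 0.08 rad and linear speed of carton below 0.02 m/s); the robot touches nothing.
It fails at once if once pushed on out of the loading bay, the carton presses on the lane, flap, pin or stop with more than 20 N (y of carton_mid in the frame of lane above -0.08 m and contact force between carton and lane above 20 N).
It fails at once if the robot itself presses on the lane, flap, pin or stop with more than 3 N (contact force between any of the fingers, the arm and lane above 3 N).
It fails at once if the ink bottle is moved more than 15 mm or tipped (distance of ink_bottle from where it was at the start of the episode above 0.015 m or angle between ink_bottle's own z axis and vertical above 0.3 rad).
It fails at once if the label roll is moved more than 15 mm or tipped (distance of label_roll from where it was at the start of the episode above 0.015 m or angle between label_roll's own z axis and vertical above 0.3 rad).
It fails at once if the weight is moved more than 15 mm or tipped (distance of weight from where it was at the start of the episode above 0.015 m or angle between weight's own z axis and vertical above 0.3 rad).
It also fails if it takes over 48 s, if anything falls off the work surface, if the arm or the gripper's body presses on something with over 40 N, if the wrist force passes 120 N, or if a joint passes its speed limit or range.

### The arm

A 6-joint arm with a two-finger parallel gripper is mounted at the origin on the work surface; the furniture and walls round the work are solid. World frame = base frame: x ahead of the robot, y to its left, z up, the work surface at z = 0. Lengths are in mm, angles in rad, forces in N, time in s.
With the tool pointing down it reaches from about 250 to 800 mm from the base axis. Payload 8.5 kg.
Tool frame: the origin (TCP) lies at the very end of the fingers, on their centre line; the grasp point (between the pads) lies 19 mm behind it; z points along the fingers, y is the line along which they close (so a half turn about z gives the same grasp; the last joint's range is limited). The gripper opens to 85 mm and grips with 20 to 120 N. Pads are 22 mm wide; open, the fingers measure 114 mm over their backs; the gripper's body (76 mm by 85 mm) begins 54 mm behind the grasp point. The pads swing forward as they close: fully open they stand 13 mm farther back than shut.
Start: joints at [1.262, 0.238, -0.013, 1.319, 0, 1.571], TCP at [159.54, 500.126, 231.276] pointing down, gripper open.
Joint ranges: [-2.66, 2.66], [-1.03, 1.9], [-1.14, 1.46], [-1.82, 2.27], [-1.45, 1.34], [-3.14, 3.14]. Speed limits (rad/s): [2.22, 2.22, 2.79, 3.14, 3.14, 3.14].

### API

Orientations are given as a rotation vector (axis times angle).
In Python, from rig import state, snapshot, calibration, close_job gives the robot as it stands.
- The arm moves only by the tool carry_out, never from a script. Its argument "rows" is a list that holds one entry, the list of rows, each a list of 7 numbers: the shift along the tool's x, y, z in m, then the turn, a rotation vector about the tool's x, y, z in rad, then the closure in counts, from 0 (fully open) to 255 (shut). A call has 1 to 5 rows; each row is the pose to reach, as a shift and turn from the pose commanded when the call began, along the tool's axes at that moment; what a row does not reach only later rows make up. A row lasts 1/10 s, in which the tool goes at most 50 mm and 8.59 degrees, less where a joint would pass 70% of its speed; a pose out of reach is approached as far as the arm can. A call with a gripper value outside its range is refused whole. The fingers move at their own pace and stop on an object; the grip force is fixed at half the most. Time passes only in rows, so rows that repeat a pose let the fingers close. It gives the time, the measured TCP pose, the force, the opening and the grip force at its end, in the units of the state.
- state(): the state, without advancing time (a new reading comes with each control period).
- snapshot(name): name is "side" or "top" or "wrist"; returns (picture, depth): 400x640x3 uint8, red, green, blue; 400x640 float32, mm along the optical axis (not along the pixel's ray), 0 where there is no reading.
- calibration(name): a dict with "camera_matrix" (3x3 intrinsics, pixels), "xyz" and "attitude" of the camera in the world; the wrist camera has in their place "T_tool_cam" (4x4, takes a point from camera to tool coordinates, whose origin is the TCP and whose axes are the flange's). Camera axes: x right, y up, looking along -z (the intrinsics and any distortion apply to the point x, -y, -z); pixel columns grow to the right and rows downward; lengths in mm; the calibration is good to about 2 mm. A picture is of the moment at which its call begins: read the wrist's pose just before it. calibration takes no time and is no camera call.
- close_job(): hands the job in; it is judged then, once.
The state is a dict: "t": time; "joint_positions": joint angles; "joint_velocities": joint speeds; "joint_torque": joint torques, N m; "eef_pos": TCP position; "eef_rot": TCP orientation; "force": force on the tool from outside, world axes, zero at the start; "ft_torque": the same for the moment, N m; "opening": finger opening in mm; "grasp_force": force on a finger pad.
Only numpy, scipy, OpenCV 4.12 (cv2) and the standard library are available. Lean on these libraries where they do the work, as an engineer would, in place of code of your own. Each camera call takes 0.05 s, during which the arm holds its last target. There are 200 camera calls.

## Working session

There is one attempt and no reset: what is moved stays moved. The work goes in short steps, Python scripts to look and compute and a tool call to move; the robot and the scene stay as the last step left them, time stands still between calls to the robot, and variables do not carry over. Pictures are saved under pics/ and viewed, at most 12 in all, crops included, and the job is handed in when it is done.

Besides the shell and the picture viewer there is one more tool, called in YAML: its name, and indented under it one key for each argument. carry_out: Moves the arm, as the interface text tells. Its arguments: {"type":"object","properties":{"rows":{"type":"array","items":{"type":"array","items":{"type":"array","items":{"type":"number"}}}}},"required":["rows"]}

```bash
mkdir -p pics; ls; python3 - <<'E'
from rig import *
import cv2,numpy as np
s=state();print(s['t'],s['eef_pos'],s['eef_rot'],s['opening'],s['force'])
for n in("top","side"):
    p,d=snapshot(n);cv2.imwrite(f"pics/{n}0.png",p[...,::-1]);np.save(f"pics/{n}0.npy",d);c=calibration(n);print(n,c)
print(calibration("wrist"))
E
```

```text
pics
0.0 [159.45455516 499.77651975 230.69306069] [-4.83155696e-01 -3.10404053e+00  2.18697815e-03] 85.41440150403109 [ 0.43304164  0.14390829 -0.13008669]
top {'camera_matrix': array([[362.69037369,   0.        , 317.83869038],
       [  0.        , 362.69037369, 201.4490833 ],
       [  0.        ,   0.        ,   1.        ]]), 'xyz': array([449.6357865 ,   7.54536907, 921.38277202]), 'attitude': array([ 0.07152919, -0.09441612, -1.57044462])}
side {'camera_matrix': array([[373.94611578,   0.        , 319.34616975],
       [  0.        , 373.94611578, 198.99114088],
       [  0.        ,   0.        ,   1.        ]]), 'xyz': array([455.48334156, 625.00380212, 651.69023592]), 'attitude': array([ 0.07854573, -1.22810816, -2.80181011])}
{'camera_matrix': array([[332.05496507,   0.        , 320.20018519],
       [  0.        , 332.05496507, 194.14486141],
       [  0.        ,   0.        ,   1.        ]]), 'T_tool_cam': array([[-5.43396255e-04,  9.56065358e-01,  2.93153094e-01,
         7.52914302e+01],
       [ 9.99999851e-01,  5.36608293e-04,  1.03575829e-04,
        -1.04146881e+00],
       [-5.82831190e-05,  2.93153107e-01, -9.56065507e-01,
        -1.42842187e+02],
       [ 0.00000000e+00,  0.00000000e+00,  0.00000000e+00,
         1.00000000e+00]])}
```

View pics/top0.png

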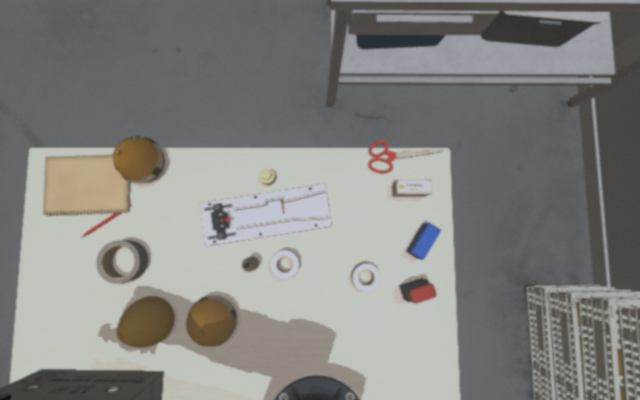

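View pics/side0.png

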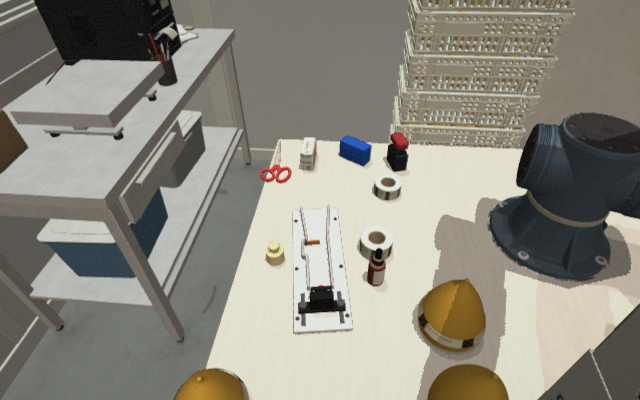

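The top view shows the carton at about (412,188). The lane's loading end is at (330,205) and its stop at (220,220), and the bystanders stand around the lane. I'll enlarge this area.

```bash
cat > h.py <<'E'
import numpy as np,cv2
from rig import *
from scipy.spatial.transform import Rotation as R
def ray(n,uv,z,s=None):
    """world points at height z for pixels uv"""
    c=calibration(n);K=c['camera_matrix']
    if n=='wrist':
        T=np.eye(4);T[:3,:3]=R.from_rotvec(s['eef_rot']).as_matrix();T[:3,3]=s['eef_pos'];T=T@c['T_tool_cam']
        Rm,t=T[:3,:3],T[:3,3]
    else: Rm,t=R.from_rotvec(c['attitude']).as_matrix(),c['xyz']
    uv=np.atleast_2d(uv).astype(float)
    d=np.c_[(uv-K[:2,2])/K[[0,1],[0,1]],np.ones(len(uv))]*[1,-1,-1]
    d=d@Rm.T
    return t+d*((z-t[2])/d[:,2])[:,None]
E
python3 - <<'E'
from h import *
p=cv2.imread('pics/top0.png')
cv2.imwrite('pics/c1.png',cv2.resize(p[150:260,190:350],None,fx=5,fy=5,interpolation=cv2.INTER_CUBIC))
cv2.imwrite('pics/c2.png',cv2.resize(p[170:210,380:440],None,fx=10,fy=10,interpolation=cv2.INTER_CUBIC))
d=np.load('pics/top0.npy')
c=calibration('top');print(R.from_rotvec(c['attitude']).as_matrix())
print(ray('top',[[412,188]],57),ray('top',[[330,205],[203,225]],12),d[188,412],d[260,360])
E
```

```text
[[-2.03781409e-03  9.94425129e-01 -1.05425374e-01]
 [-9.99893165e-01 -5.00281173e-04  1.46084775e-02]
 [ 1.44742948e-02  1.05443880e-01  9.94319910e-01]]
[[ 573.83807126 -232.69084244   57.        ]] [[537.04065504 -36.44980762  12.        ]
 [487.15820769 280.6272472   12.        ]] 878.557 914.66187
```

View pics/c1.png

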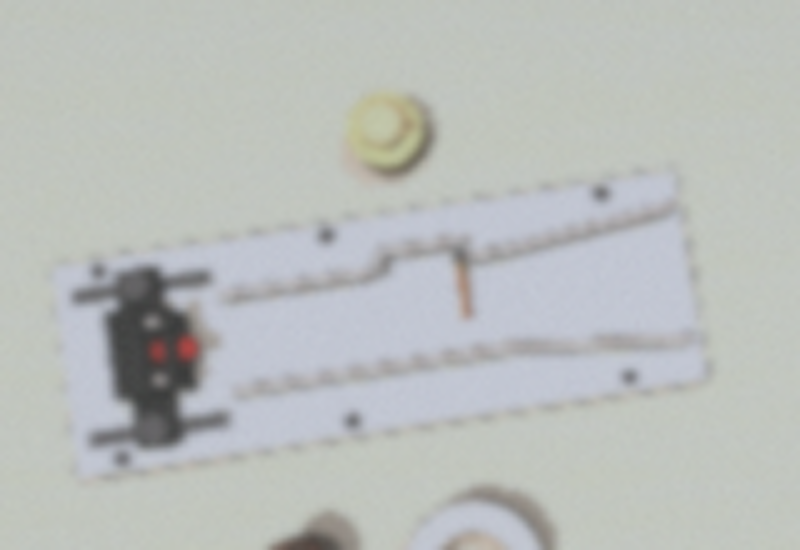

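View pics/c2.png

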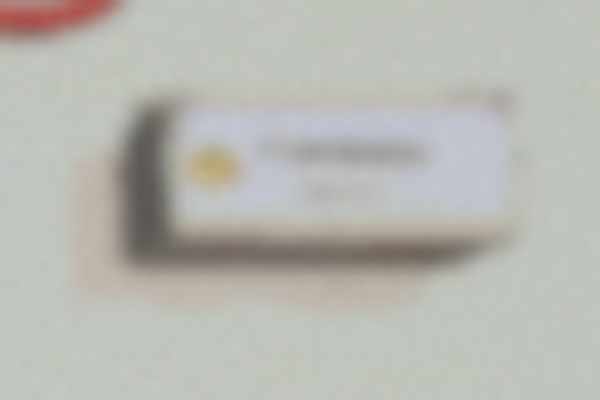

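c1 shows the plate corners at crop pixels (55,265), (682,172), (710,380) and (78,480). The flap hangs from the +x (upper) wall at (463,290) and the stop's red pin is at (190,348). c2 shows the carton's top spanning (170,100) to (512,240), nearly aligned with world y.

```bash
python3 - <<'E'
from h import *
L=ray('top',np.array([[55,265],[682,172],[710,380],[78,480]])/5+[190,150],12)[:,:2]
print(L, np.linalg.norm(L-np.roll(L,-1,0),axis=1)); m=L.mean(0)
dy=(L[0]-L[1]+L[3]-L[2]);dy/=np.linalg.norm(dy);dx=np.array([dy[1],-dy[0]])
print('lane c',m,'ydir',dy,'yaw',np.arctan2(dy[1],dy[0])-np.pi/2,'bay',m-105*dy)
b=ray('top',np.array([[680,210],[693,340],[463,255],[490,350]])/5+[190,150],27)[:,:2]
print('walls lane xy',np.c_[(b-m)@dx,(b-m)@dy])
b=ray('top',np.array([[463,255],[467,318]])/5+[190,150],26)[:,:2];print('flap',np.c_[(b-m)@dx,(b-m)@dy])
b=ray('top',np.array([[190,348]])/5+[190,150],39)[:,:2];print('pin',np.c_[(b-m)@dx,(b-m)@dy])
C=ray('top',np.array([[170,100],[515,95],[510,240],[168,240]])/10+[380,170],57)[:,:2]
print('carton',C,C.mean(0),np.linalg.norm(C-np.roll(C,-1,0),axis=1))
s=state();print(R.from_rotvec(s['eef_rot']).as_matrix())
E
```

```text
[[542.29029239 287.34240306]
 [589.5089296  -27.6103631 ]
 [484.19065002 -41.16827948]
 [435.17036256 272.59077599]] [318.47267483 106.18736794 317.56532159 108.13089229]
lane c [512.79005864 122.78863412] ydir [-0.15131074  0.98848625] yaw 0.15189414980854354 bay [528.67768675  18.99757827]
walls lane xy [[  32.16117448 -155.39251913]
 [ -32.75997256 -151.66333436]
 [  26.24133814  -45.59013269]
 [ -22.37164549  -51.9806526 ]]
flap [[ 26.35997416 -45.5244222 ]
 [ -4.926741   -42.99172899]]
pin [[-1.0407629e-02  9.0827031e+01]]
carton [[ 593.37976514 -196.82973604]
 [ 594.63686536 -280.74767132]
 [ 559.22285061 -278.2874069 ]
 [ 559.23956018 -195.48821743]] [ 576.61976032 -237.83825792] [83.9273505  35.499371   82.79919116 34.16655187]
[[-9.52703803e-01  3.03900163e-01 -3.93513224e-04]
 [ 3.03900417e-01  9.52703048e-01 -1.19906591e-03]
 [ 1.05049214e-05 -1.26194349e-03 -9.99999204e-01]]
```

```bash
cat >> h.py <<'E'
def go(p,ang):
    """shift/turn in tool axes to reach TCP p, tool down, tool y at world angle ang"""
    s=state();T=R.from_rotvec(s['eef_rot']);c,n=np.cos(ang),np.sin(ang)
    G=R.from_matrix(np.array([[-n,c,0],[c,n,0],[0,0,-1.]]).T)
    print('t',round(s['t'],2),np.round(s['eef_pos'],1),'shift',np.round(T.inv().apply(np.array(p)-s['eef_pos'])/1000,4),'turn',np.round((T.inv()*G).as_rotvec(),4),'F',np.round(s['force'],1),'open',round(s['opening'],1))
E
sed -i 's/G=.*/G=R.from_matrix(np.array([[-n,c,0],[c,n,0],[0,0,-1.]]).T)/' h.py
python3 - <<'E'
from h import *
print(R.from_rotvec(state()['eef_rot']).as_matrix()[:,0])
d=np.load('pics/top0.npy');print('min depth',d[290:355,110:240].min())
go([480,0,300],0); go([576,-238,200],0)
E
```

```text
[-9.52703803e-01  3.03900417e-01  1.05049214e-05]
min depth 0.0
t 0.1 [159.4 499.8 230.8] shift [-0.4573 -0.3788 -0.0688] turn [-1.100e-03  8.000e-04  1.262e+00] F [-0.3  0.2  0.1] open 85.6
t 0.1 [159.4 499.8 230.8] shift [-0.6211 -0.5763  0.0315] turn [-1.100e-03  8.000e-04  1.262e+00] F [-0.3  0.2  0.1] open 85.6
```

carry_out:
  rows:
    - [[-0.03,-0.03,-0.045,0,0,0.14,0],[-0.06,-0.06,-0.069,0,0,0.28,0],[-0.457,-0.379,-0.069,0,0,1.262,0],[-0.457,-0.379,-0.069,0,0,1.262,0],[-0.457,-0.379,-0.069,0,0,1.262,0]]

```text
t: 0.6
eef_pos: [277.6, 305.5, 296.4]
eef_rot: [1.566, 2.723, 0.0]
force: [1.5, -0.0, 0.4]
opening: 85.1
grasp_force: 0.0
```

```bash
python3 -c "
from h import *
go([480,0,300],0); go([576,-238,200],0)"
```

```text
t 0.6 [277.6 305.5 296.4] shift [-0.3658  0.0213 -0.0035] turn [3.000e-04 0.000e+00 5.268e-01] F [ 1.5 -0.   0.4] open 85.1
t 0.6 [277.6 305.5 296.4] shift [-0.6198 -0.0154  0.0965] turn [3.000e-04 0.000e+00 5.268e-01] F [ 1.5 -0.   0.4] open 85.1
```

carry_out:
  rows:
    - [[-0.62,-0.015,0.0,0,0,0.527,0],[-0.62,-0.015,0.0,0,0,0.527,0],[-0.62,-0.015,0.0,0,0,0.527,0],[-0.62,-0.015,0.0,0,0,0.527,0],[-0.62,-0.015,0.0,0,0,0.527,0]]

```text
t: 1.1
eef_pos: [399.1, 86.7, 296.4]
eef_rot: [2.219, 2.224, 0.0]
force: [1.1, 1.2, 0.2]
opening: 85.2
grasp_force: 0.0
```

```bash
python3 -c "
from h import *
go([576,-238,200],0)"
```

```text
t 1.1 [399.1  86.7 296.4] shift [-0.325   0.1762  0.0964] turn [ 0.0002 -0.0001  0.0022] F [1.1 1.2 0.2] open 85.2
```

carry_out:
  rows:
    - [[-0.325,0.176,0.05,0,0,0,0],[-0.325,0.176,0.05,0,0,0,0],[-0.325,0.176,0.05,0,0,0,0],[-0.325,0.176,0.05,0,0,0,0],[-0.325,0.176,0.05,0,0,0,0]]

```text
t: 1.6
eef_pos: [518.2, -130.7, 262.4]
eef_rot: [-2.216, -2.226, 0.0]
force: [-0.2, 0.6, 0.5]
opening: 85.3
grasp_force: 0.0
```

```bash
python3 -c "
from h import *
go([576,-238,180],0)"
```

```text
t 1.6 [ 518.2 -130.7  262.4] shift [-0.1075  0.0573  0.0824] turn [-0.0002 -0.0001  0.0046] F [-0.2  0.6  0.5] open 85.3
```

carry_out:
  rows:
    - [[-0.107,0.057,0.082,0,0,0.004,0],[-0.107,0.057,0.082,0,0,0.004,0],[-0.107,0.057,0.082,0,0,0.004,0],[-0.107,0.057,0.082,0,0,0.004,0],[-0.107,0.057,0.082,0,0,0.004,0]]

```text
t: 2.1
eef_pos: [574.7, -235.7, 179.3]
eef_rot: [-2.22, -2.219, 0.002]
force: [-0.0, 0.3, -0.1]
opening: 85.3
grasp_force: 0.0
```

```bash
python3 -c "
from h import *
go([576,-238,180],0)
p,d=snapshot('wrist');cv2.imwrite('pics/w1.png',p[...,::-1]);np.save('pics/w1.npy',d)"
```

```text
t 2.1 [ 574.7 -235.7  179.3] shift [-0.0023  0.0013 -0.0007] turn [-0.003  -0.0013 -0.0004] F [-0.   0.3 -0.1] open 85.3
```

View pics/w1.png

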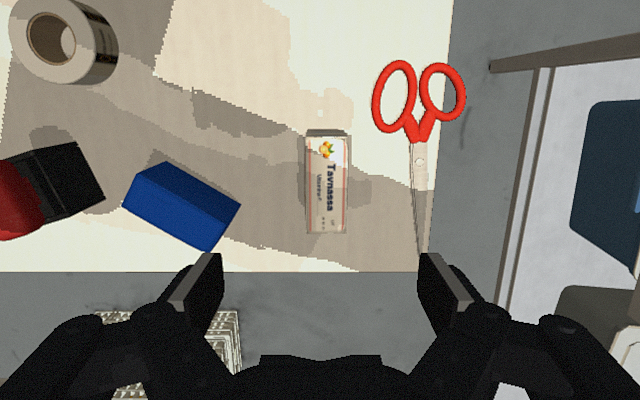

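The carton's printed top has corners at (305,137), (349,137), (348,234) and (306,234). It lies well between the open fingers, and the scissors and blue carton are clear.

```bash
python3 - <<'E'
from h import *
s=state();C=ray('wrist',[[305,137],[349,137],[348,234],[306,234]],57,s)[:,:2]
print(C,C.mean(0),np.linalg.norm(C-np.roll(C,-1,0),axis=1))
E
```

```text
[[ 561.81872005 -195.12644438]
 [ 596.89279531 -195.1165233 ]
 [ 598.1594342  -279.06251248]
 [ 561.57026665 -279.09217978]] [ 579.61030405 -237.09941498] [35.07407666 83.95554463 36.58917958 83.96610299]
```

carry_out:
  rows:
    - [[-0.0015,0.004,0.05,0,0,0,0],[-0.0015,0.004,0.1,0,0,0,0],[-0.0015,0.004,0.14,0,0,0,0],[-0.0015,0.004,0.155,0,0,0,0],[-0.0015,0.004,0.155,0,0,0,0]]

```text
t: 2.65
eef_pos: [578.0, -235.1, 24.8]
eef_rot: [-2.217, -2.222, 0.002]
force: [-0.7, 1.1, -0.2]
opening: 85.0
grasp_force: 0.0
```

carry_out:
  rows:
    - [[0,0,0,0,0,0,200],[0,0,0,0,0,0,200],[0,0,0,0,0,0,200],[0,0,0,0,0,0,200],[0,0,0,0,0,0,200]]

```text
t: 3.15
eef_pos: [580.2, -237.1, 27.8]
eef_rot: [2.219, 2.221, 0.002]
force: [-0.7, 0.6, 8.7]
opening: 38.6
grasp_force: 61.9
```

carry_out:
  rows:
    - [[0,0,-0.03,0,0,0,200],[0,0,-0.08,0,0,0,200],[0,0,-0.1,0,0,0,200],[0,0,-0.1,0,0,0,200],[0,0,-0.1,0,0,0,200]]

```text
t: 3.65
eef_pos: [579.2, -236.8, 125.9]
eef_rot: [2.22, 2.222, 0.0]
force: [-0.5, 1.2, -3.6]
opening: 38.2
grasp_force: 61.4
```

```bash
python3 -c "
from h import *
go([529.7,12,124],0.152)"
```

```text
t 3.65 [ 579.2 -236.8  125.9] shift [ 0.2488 -0.0493  0.0018] turn [ 0.0004  0.0003 -0.1511] F [-0.5  1.2 -3.6] open 38.2
```

carry_out:
  rows:
    - [[0.05,-0.01,0,0,0,-0.05,200],[0.1,-0.02,0,0,0,-0.1,200],[0.15,-0.03,0,0,0,-0.151,200],[0.2,-0.04,0,0,0,-0.151,200],[0.235,-0.049,0,0,0,-0.151,200]]

```text
t: 4.15
eef_pos: [528.0, 0.4, 124.0]
eef_rot: [-2.044, -2.382, 0.003]
force: [0.7, 1.5, -2.7]
opening: 38.4
grasp_force: 61.3
```

carry_out:
  rows:
    - [[0.0,0,0,0,0,0,200],[0,0,0,0,0,0,200]]

```text
t: 4.35
eef_pos: [529.0, -1.0, 124.5]
eef_rot: [-2.043, -2.385, 0.003]
force: [0.1, -0.1, -2.1]
opening: 37.8
grasp_force: 61.3
```

```bash
python3 -c "
from h import *
go([529.7,12,124],0.152)
p,d=snapshot('wrist');cv2.imwrite('pics/w2.png',p[...,::-1]);np.save('pics/w2.npy',d)"
```

```text
t 4.35 [529.   -1.  124.5] shift [0.0127 0.0027 0.0005] turn [-0.0024 -0.      0.0022] F [ 0.1 -0.1 -2.1] open 37.8
```

View pics/w2.png

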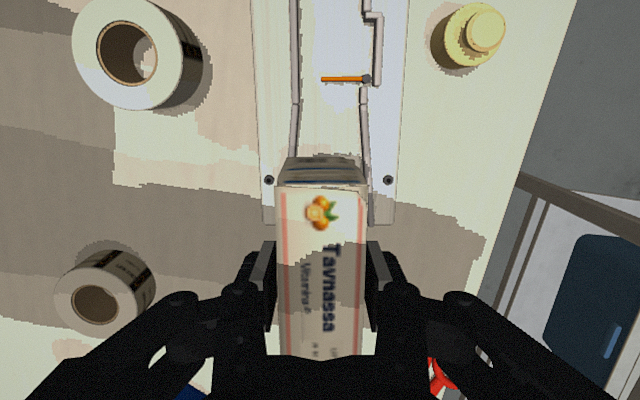

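The lane lies ahead of the held carton. The flap is at (345,79) and the plate screws are at (269,180) and (388,180). I'll enlarge this to line up accurately.

```bash
python3 -c "
import cv2
p=cv2.imread('pics/w2.png');cv2.imwrite('pics/c3.png',cv2.resize(p[0:200,240:430],None,fx=3,fy=3,interpolation=cv2.INTER_CUBIC))"
```

```text
(no output)
```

View pics/c3.png

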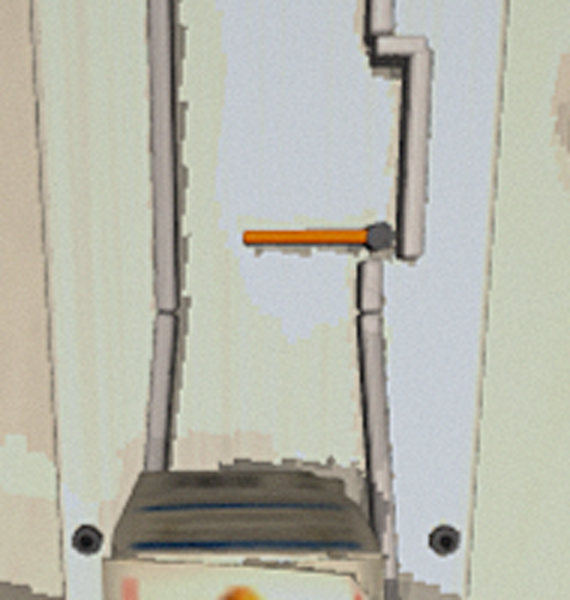

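```bash
python3 - <<'E'
from h import *
s=state();f=lambda a,z:ray('wrist',np.array(a)/3+[240,0],z,s)[:,:2]
W=f([[172,300],[362,300],[173,10],[368,10]],27);S=f([[88,540],[445,540]],13);P=f([[62,570],[467,570],[32,30],[506,30]],12);F=f([[245,237],[378,237]],26)
pr=lambda n,X:print(n,np.round(X,1).tolist(),'mids',np.round((X[::2]+X[1::2])/2,1).tolist(),np.round(np.linalg.norm(X[::2]-X[1::2],axis=1),1))
pr('walls',W);pr('screw',S);pr('plate',P);pr('flap',F)
a=(P[2]+P[3]-P[0]-P[1]);print('yaw plate',np.arctan2(-a[0],a[1]), [np.arctan2(-(b[0]),b[1]) for b in (P[2]-P[0],P[3]-P[1],W[2]-W[0],W[3]-W[1])])
print('tool y ang',np.arctan2(*R.from_rotvec(s['eef_rot']).as_matrix()[[1,0],1]))
m=np.array([512.8,122.8]);dy=np.array([-.1513,.9885]);dx=np.array([.9885,.1513])
for n,X in(('w',W),('s',S),('p',P),('f',F)):print(n,np.round(np.c_[(X-m)@dx,(X-m)@dy],1).tolist())
C=f([[105,558],[385,565]],s['eef_pos'][2]+29);print('carton front top',np.round(np.c_[(C-m)@dx,(C-m)@dy],1).tolist(),'tcp',(s['eef_pos'][:2]-m)@dx,(s['eef_pos'][:2]-m)@dy)
E
```

```text
walls [[502.2, 63.7], [545.8, 70.4], [494.5, 123.2], [535.9, 129.5]] mids [[524.0, 67.1], [515.2, 126.3]] [44.1 41.9]
screw [[487.4, -0.5], [580.5, 13.8]] mids [[533.9, 6.6]] [94.2]
plate [[481.3, -10.1], [588.3, 6.4], [461.6, 117.5], [569.0, 133.9]] mids [[534.8, -1.9], [515.3, 125.7]] [108.3 108.7]
flap [[516.8, 80.0], [546.9, 84.6]] mids [[531.9, 82.3]] [30.5]
yaw plate 0.15127365565017167 [np.float64(0.15291372457656366), np.float64(0.149631946340919), np.float64(0.12843068506193991), np.float64(0.16649247734890363)]
tool y ang 0.15277013711201665
w [[-19.5, -56.8], [24.7, -56.8], [-18.1, 3.1], [23.8, 3.1]]
s [[-43.8, -118.1], [50.4, -118.0]]
p [[-51.3, -126.6], [57.0, -126.5], [-51.4, 2.5], [57.3, 2.5]]
f [[-2.5, -42.9], [28.0, -42.9]]
carton front top [[-19.3, -83.5], [14.0, -84.4]] tcp -2.359349293395505 -125.76779624297775
```

carry_out:
  rows:
    - [[0.014,0.0052,0.03,0,0,0,200],[0.014,0.0052,0.06,0,0,0,200],[0.014,0.0052,0.08,0,0,0,200],[0.014,0.0052,0.08,0,0,0,200],[0.014,0.0052,0.08,0,0,0,200]]

```text
t: 4.9
eef_pos: [533.1, 11.7, 45.7]
eef_rot: [-2.048, -2.381, 0.002]
force: [0.9, -0.7, -1.9]
opening: 38.4
grasp_force: 61.1
```

carry_out:
  rows:
    - [[0,0,0.001,0,0,0,200],[0,0,0.002,0,0,0,200],[0,0,0.003,0,0,0,200]]

```text
t: 5.2
eef_pos: [533.8, 12.6, 43.7]
eef_rot: [2.046, 2.383, 0.002]
force: [-0.3, -0.6, -2.2]
opening: 38.3
grasp_force: 61.1
```

carry_out:
  rows:
    - [[0,0,0.001,0,0,0,200],[0,0,0.002,0,0,0,200],[0,0,0.002,0,0,0,200]]

```text
t: 5.5
eef_pos: [533.0, 12.8, 40.9]
eef_rot: [2.046, 2.384, -0.0]
force: [-0.1, 0.2, -1.8]
opening: 37.8
grasp_force: 61.1
```

carry_out:
  rows:
    - [[0,0,0.001,0,0,0,200],[0,0,0.001,0,0,0,200],[0,0,0.001,0,0,0,200]]

```text
t: 5.8
eef_pos: [533.1, 12.8, 39.9]
eef_rot: [2.046, 2.384, -0.0]
force: [-0.5, 0.2, -2.4]
opening: 38.2
grasp_force: 61.3
```

carry_out:
  rows:
    - [[0,0,0.001,0,0,0,200],[0,0,0.001,0,0,0,200],[0,0,0.001,0,0,0,200]]

```text
t: 6.1
eef_pos: [533.1, 12.8, 39.8]
eef_rot: [2.046, 2.383, 0.001]
force: [-3.7, 0.7, 9.8]
opening: 38.0
grasp_force: 62.6
```

carry_out:
  rows:
    - [[0,0,-0.0008,0,0,0,200],[0,0,-0.0008,0,0,0,200],[0,0,-0.0008,0,0,0,200]]

```text
t: 6.4
eef_pos: [533.2, 12.8, 39.8]
eef_rot: [2.046, 2.384, 0.0]
force: [-0.5, 0.4, 3.1]
opening: 38.1
grasp_force: 62.0
```

carry_out:
  rows:
    - [[0.003,0,0,0,0,0,200],[0.006,0,0,0,0,0,200],[0.009,0,0,0,0,0,200],[0.012,0,0,0,0,0,200],[0.015,0,0,0,0,0,200]]

```text
t: 6.9
eef_pos: [531.1, 27.7, 39.8]
eef_rot: [2.046, 2.383, -0.0]
force: [0.7, -4.9, 3.7]
opening: 37.9
grasp_force: 62.0
```

```bash
cat >> h.py <<'E'
M=np.array([515.35,125.3]);DY=np.array([-.1513,.9885]);DX=np.array([.9885,.1513])
def rep():
    s=state();q=s['eef_pos'];f=s['force'][:2]
    print('t',round(s['t'],2),'lane xy',np.round([(q[:2]-M)@DX,(q[:2]-M)@DY],1),'z',round(q[2],1),'F lane',np.round([f@DX,f@DY,s['force'][2]],1),'torq',np.round(s['ft_torque'],2),'yaw',np.round(np.arctan2(*R.from_rotvec(s['eef_rot']).as_matrix()[[1,0],1]),4))
    return s
E
python3 -c "
from h import *
rep()"
```

```text
t 6.9 lane xy [  0.8 -98.8] z 39.8 F lane [-0.1 -4.9  3.7] torq [-0.75 -0.12 -0.05] yaw 0.152
```

carry_out:
  rows:
    - [[0.003,-0.0005,-0.0004,0,0,0,200],[0.006,-0.0005,-0.0005,0,0,0,200],[0.009,-0.0005,-0.0005,0,0,0,200],[0.012,-0.0005,-0.0005,0,0,0,200],[0.015,-0.0005,-0.0005,0,0,0,200]]

```text
t: 7.4
eef_pos: [527.7, 41.9, 40.0]
eef_rot: [2.047, 2.383, -0.003]
force: [0.9, -5.9, -1.6]
opening: 38.1
grasp_force: 61.4
```

```bash
python3 -c "
from h import *
rep()
p,d=snapshot('wrist');cv2.imwrite('pics/w3.png',cv2.resize(p[0:200,220:420,::-1],None,fx=3,fy=3))"
```

```text
t 7.4 lane xy [ -0.4 -84.3] z 40.0 F lane [-0.  -5.9 -1.6] torq [-1.3  -0.11 -0.1 ] yaw 0.1516
```

View pics/w3.png

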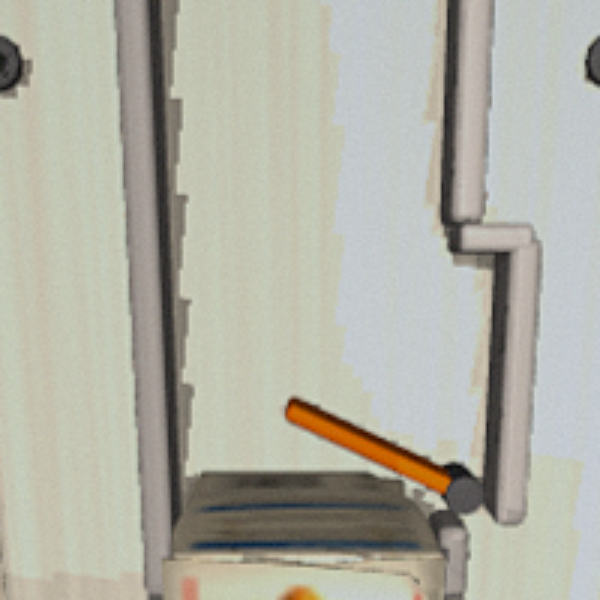

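The flap is swinging open ahead of the carton at (375,445), and the carton is centred between the walls. I'll carry on in the same steps.

carry_out:
  rows:
    - [[0.003,0,0,0,0,0,200],[0.006,0,0,0,0,0,200],[0.009,0,0,0,0,0,200],[0.012,0,0,0,0,0,200],[0.015,0,0,0,0,0,200]]

```text
t: 7.95
eef_pos: [525.0, 56.8, 39.9]
eef_rot: [-2.047, -2.383, 0.003]
force: [-1.6, -4.3, -0.6]
opening: 38.3
grasp_force: 61.5
```

```bash
python3 -c "
from h import *
rep()"
```

```text
t 7.95 lane xy [ -0.8 -69.2] z 39.9 F lane [-2.2 -4.1 -0.6] torq [-0.93  0.4   0.07] yaw 0.1516
```

carry_out:
  rows:
    - [[0.003,0.0003,0,0,0,0,200],[0.006,0.0003,0,0,0,0,200],[0.009,0.0003,0,0,0,0,200],[0.012,0.0003,0,0,0,0,200],[0.015,0.0003,0,0,0,0,200]]

```text
t: 8.45
eef_pos: [523.7, 72.5, 40.1]
eef_rot: [-2.046, -2.384, -0.0]
force: [-1.7, -1.3, -3.0]
opening: 38.1
grasp_force: 61.3
```

```bash
python3 -c "
from h import *
rep()"
```

```text
t 8.45 lane xy [  0.3 -53.5] z 40.1 F lane [-1.9 -1.  -3. ] torq [-0.35  0.39  0.05] yaw 0.1522
```

carry_out:
  rows:
    - [[0.003,0,0,0,0,0,200],[0.006,0,0,0,0,0,200],[0.009,0,0,0,0,0,200],[0.012,0,0,0,0,0,200],[0.015,0,0,0,0,0,200]]

```text
t: 8.95
eef_pos: [521.5, 87.2, 40.2]
eef_rot: [2.046, 2.384, -0.0]
force: [-1.1, -0.6, -2.8]
opening: 38.2
grasp_force: 61.3
```

```bash
python3 -c "
from h import *
rep()"
```

```text
t 8.95 lane xy [  0.3 -38.6] z 40.2 F lane [-1.2 -0.5 -2.8] torq [-0.34  0.38  0.03] yaw 0.152
```

carry_out:
  rows:
    - [[0.004,0,0,0,0,0,200],[0.008,0,0,0,0,0,200],[0.012,0,0,0,0,0,200],[0.016,0,0,0,0,0,200],[0.02,0,0,0,0,0,200]]

```text
t: 9.45
eef_pos: [518.5, 107.0, 40.2]
eef_rot: [2.046, 2.384, -0.0]
force: [-0.6, -1.3, -2.0]
opening: 37.8
grasp_force: 61.3
```

carry_out:
  rows:
    - [[0.004,0,0,0,0,0,200],[0.008,0,0,0,0,0,200],[0.012,0,0,0,0,0,200],[0.016,0,0,0,0,0,200],[0.02,0,0,0,0,0,200]]

```text
t: 9.95
eef_pos: [515.5, 126.7, 40.2]
eef_rot: [2.046, 2.384, -0.0]
force: [-1.3, -1.5, -1.6]
opening: 38.5
grasp_force: 61.3
```

```bash
python3 -c "
from h import *
rep()"
```

```text
t 9.95 lane xy [0.3 1.4] z 40.2 F lane [-1.5 -1.3 -1.6] torq [-0.39  0.4  -0.09] yaw 0.152
```

Next I'll move on to mid y of about 29 and then take a picture.

carry_out:
  rows:
    - [[0.003,0,0,0,0,0,200],[0.006,0,0,0,0,0,200],[0.009,0,0,0,0,0,200],[0.012,0,0,0,0,0,200],[0.015,0,0,0,0,0,200]]

```text
t: 10.45
eef_pos: [513.2, 141.5, 40.2]
eef_rot: [2.046, 2.384, -0.0]
force: [-1.9, -1.2, -2.0]
opening: 37.9
grasp_force: 61.2
```

carry_out:
  rows:
    - [[0.002,0,0,0,0,0,200],[0.004,0,0,0,0,0,200],[0.006,0,0,0,0,0,200],[0.008,0,0,0,0,0,200],[0.01,0,0,0,0,0,200]]

```text
t: 10.95
eef_pos: [511.7, 151.3, 40.2]
eef_rot: [2.046, 2.384, -0.0]
force: [-2.2, -1.2, -2.5]
opening: 38.1
grasp_force: 61.2
```

```bash
python3 -c "
from h import *
rep()
p,d=snapshot('wrist');cv2.imwrite('pics/w4.png',cv2.resize(p[0:200,180:460,::-1],None,fx=2.5,fy=2.5))"
```

```text
t 10.95 lane xy [ 0.3 26.2] z 40.2 F lane [-2.4 -0.9 -2.5] torq [-0.37  0.41 -0.11] yaw 0.1519
```

View pics/w4.png

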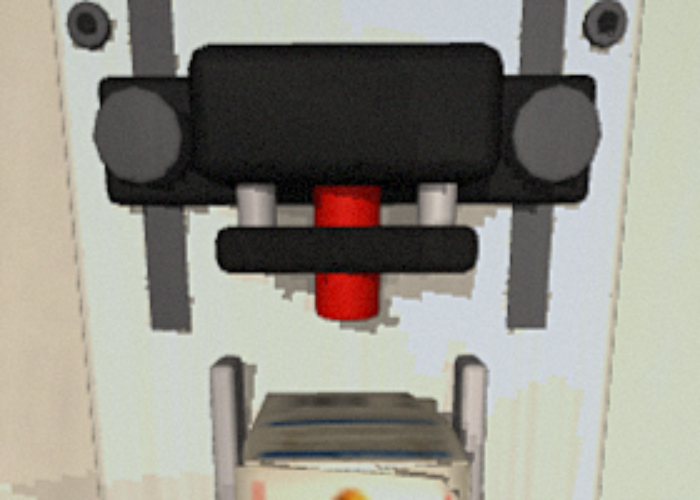

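The pin tip is at about (345,318) in the crop and clear ahead of the carton's front foot at (345,395). The carton is centred between the walls.

```bash
python3 - <<'E'
from h import *
s=rep()
f=lambda a,z:print(z,[( (q[:2]-M)@DX,(q[:2]-M)@DY) for q in ray('wrist',np.array(a)/2.5+[180,0],z,s)])
f([[345,315]],37);f([[345,272]],45);f([[255,395],[438,395]],12);f([[240,462],[465,462]],69)
E
```

```text
t 11.0 lane xy [ 0.3 26.5] z 40.2 F lane [-2.3 -0.5 -2.4] torq [-0.19  0.43 -0.03] yaw 0.152
37 [(np.float64(-1.5037137165296015), np.float64(86.64088683021181))]
45 [(np.float64(-1.431850017761402), np.float64(94.22656191526394))]
12 [(np.float64(-20.486628399803948), np.float64(67.84167671532389)), (np.float64(17.676675842711575), np.float64(67.83002956114854))]
69 [(np.float64(-16.286483757950503), np.float64(69.09474360866054)), (np.float64(15.765426782643388), np.float64(69.0861481853435))]
```

carry_out:
  rows:
    - [[0.003,0,0,0,0,0,200],[0.006,0,0,0,0,0,200],[0.009,0,0,0,0,0,200],[0.012,0,0,0,0,0,200],[0.013,0,0,0,0,0,200]]

```text
t: 11.5
eef_pos: [510.0, 164.5, 40.3]
eef_rot: [2.046, 2.384, 0.001]
force: [0.7, 0.0, -2.4]
opening: 38.2
grasp_force: 61.2
```

carry_out:
  rows:
    - [[0.001,0,0,0,0,0,200],[0.002,0,0,0,0,0,200],[0.003,0,0,0,0,0,200],[0.004,0,0,0,0,0,200]]

```text
t: 11.9
eef_pos: [509.1, 167.9, 40.2]
eef_rot: [2.046, 2.383, -0.0]
force: [-0.6, 0.1, -1.7]
opening: 38.4
grasp_force: 61.2
```

carry_out:
  rows:
    - [[0.001,0,0,0,0,0,200],[0.002,0,0,0,0,0,200],[0.003,0,0,0,0,0,200]]

```text
t: 12.2
eef_pos: [508.7, 170.7, 40.2]
eef_rot: [2.046, 2.383, -0.001]
force: [0.5, -2.2, -1.9]
opening: 38.2
grasp_force: 61.2
```

```bash
python3 -c "
from h import *
rep()"
```

```text
t 12.2 lane xy [ 0.3 45.9] z 40.2 F lane [ 0.1 -2.3 -1.9] torq [-0.51 -0.07  0.1 ] yaw 0.1517
```

carry_out:
  rows:
    - [[0.001,0,0,0,0,0,200],[0.002,0,0,0,0,0,200],[0.003,0,0,0,0,0,200],[0.004,0,0,0,0,0,200],[0.005,0,0,0,0,0,200]]

```text
t: 12.7
eef_pos: [507.9, 175.9, 40.2]
eef_rot: [2.046, 2.384, -0.0]
force: [0.4, -2.0, -2.0]
opening: 38.5
grasp_force: 61.2
```

carry_out:
  rows:
    - [[0.001,0,0,0,0,0,200],[0.002,0,0,0,0,0,200],[0.002,0,0,0,0,0,200]]

```text
t: 13.0
eef_pos: [507.6, 177.6, 40.2]
eef_rot: [2.046, 2.383, -0.001]
force: [0.5, -4.9, -1.0]
opening: 38.3
grasp_force: 61.5
```

```bash
python3 -c "
from h import *
rep()"
```

```text
t 13.0 lane xy [ 0.3 52.9] z 40.2 F lane [-0.2 -5.  -1. ] torq [-0.97 -0.1   0.08] yaw 0.1519
```

carry_out:
  rows:
    - [[0.001,0,0,0,0,0,200],[0.001,0,0,0,0,0,200]]

```text
t: 13.2
eef_pos: [507.5, 178.4, 40.2]
eef_rot: [2.046, 2.383, -0.001]
force: [0.6, -6.4, 0.0]
opening: 38.3
grasp_force: 61.5
```

carry_out:
  rows:
    - [[0.001,0,0,0,0,0,200],[0.001,0,0,0,0,0,200]]

```text
t: 13.4
eef_pos: [507.4, 179.1, 40.2]
eef_rot: [2.046, 2.382, -0.002]
force: [2.0, -7.4, 1.2]
opening: 38.3
grasp_force: 61.6
```

carry_out:
  rows:
    - [[-0.001,0,0,0,0,0,200],[-0.002,0,0,0,0,0,200],[-0.002,0,0.0002,0,0,0,200],[-0.002,0,0.0004,0,0,0,200]]

```text
t: 13.8
eef_pos: [507.7, 177.9, 39.8]
eef_rot: [-2.046, -2.384, -0.0]
force: [-0.2, -4.5, 3.7]
opening: 37.7
grasp_force: 61.9
```

carry_out:
  rows:
    - [[0,0,0,0,0,0,110],[0,0,0,0,0,0,90],[0,0,0,0,0,0,90],[0,0,0,0,0,0,90]]

```text
t: 14.2
eef_pos: [507.7, 178.1, 39.8]
eef_rot: [-2.046, -2.384, -0.0]
force: [-0.1, 0.1, 0.1]
opening: 55.4
grasp_force: 0.0
```

```bash
python3 -c "
from h import *
s=rep();print(s['opening'])
p,d=snapshot('wrist');cv2.imwrite('pics/w5.png',p[...,::-1])"
```

```text
t 14.2 lane xy [ 0.4 53.3] z 39.8 F lane [-0.   0.1  0.1] torq [ 0.05  0.   -0.03] yaw 0.1522
55.40468847292735
```

View pics/w5.png

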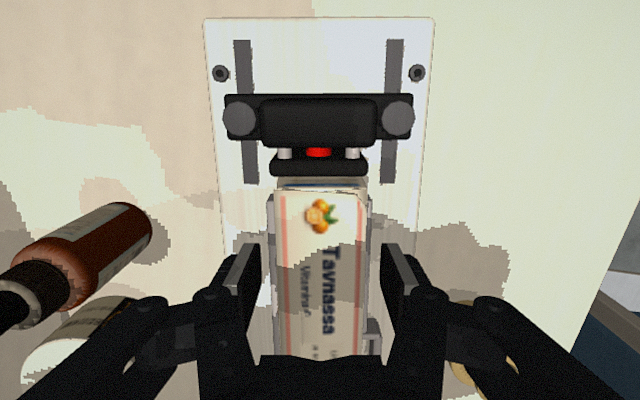

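The carton is released and stands straight against the buffer at about (318,185). The pin no longer shows in front of the buffer. I'll rise straight up and check the flap from above.

carry_out:
  rows:
    - [[0,0,-0.02,0,0,0,90],[0,0,-0.05,0,0,0,90],[0,0,-0.1,0,0,0,90],[0,0,-0.14,0,0,0,90],[0,0,-0.18,0,0,0,90]]

```text
t: 14.75
eef_pos: [507.4, 177.9, 221.7]
eef_rot: [2.046, 2.384, 0.001]
force: [0.9, 0.1, -0.1]
opening: 55.4
grasp_force: 0.0
```

carry_out:
  rows:
    - [[-0.05,0,-0.03,0,0,0,90],[-0.1,0,-0.03,0,0,0,90],[-0.12,0,-0.03,0,0,0,90],[-0.12,0,-0.03,0,0,0,90]]

```text
t: 15.15
eef_pos: [526.2, 56.4, 250.2]
eef_rot: [2.05, 2.379, 0.0]
force: [0.2, 1.3, -0.3]
opening: 55.5
grasp_force: 0.0
```

```bash
python3 -c "
from h import *
rep()
p,d=snapshot('wrist');cv2.imwrite('pics/w6.png',cv2.resize(p[0:250,180:460,::-1],None,fx=2.3,fy=2.3))"
```

```text
t 15.15 lane xy [  0.3 -69.8] z 250.2 F lane [ 0.4  1.2 -0.3] torq [-0.04  0.04  0.01] yaw 0.1485
```

View pics/w6.png

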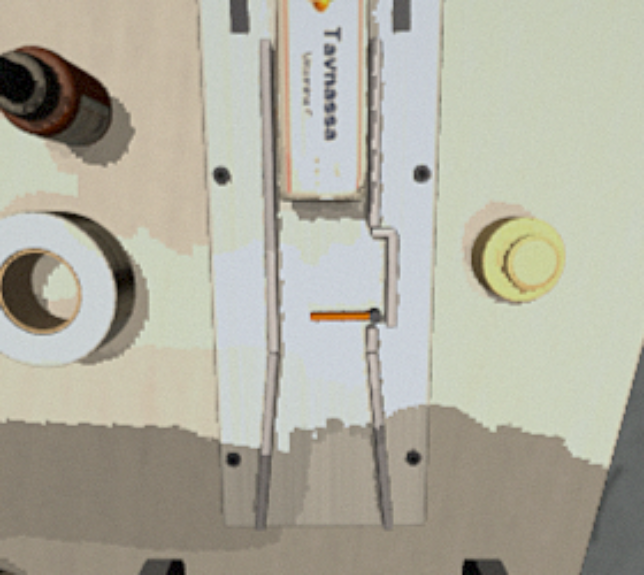

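The flap at (340,316) is shut, the carton stands straight beyond it, and the bystanders are untouched. I'm handing the job in.

```bash
python3 -c "
from rig import *
print(close_job())"
```

```text
the job is handed in; nothing more can be done
None
```

The carton stands released against the end stop with the pin pushed in and the flap shut behind it; the job was handed in at about 15 s (hand-in returned no verdict), with no bystanders disturbed as far as the final picture shows.

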